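Stand the blue brush in the rusty can

ROBOT

A 6-joint arm with a two-finger parallel gripper is mounted at the origin on a cart in front of the work surface, level with it; the furniture and walls round the work are solid. World frame = base frame: x ahead of the robot, y to its left, z up, the work surface at z = 0. Lengths are in m, angles in rad, forces in N, time in s.
With the tool pointing down it reaches from about 0.35 to 0.975 m from the base axis. Payload 4.9 kg.
Tool frame: the origin (TCP) lies at the very end of the fingers, on their centre line; the grasp point (between the pads) lies 19 mm behind it; z points along the fingers, x is the direction in which the jaws open and shut, and the axes are right-handed (so a half turn about z gives the same grasp; the last joint's range is limited). The gripper opens to 85 mm and grips with 20 to 120 N. Pads are 22 mm wide; open, the fingers measure 114 mm over their backs; the gripper's body (76 mm by 85 mm) begins 54 mm behind the grasp point. The pads swing forward as they close: fully open they stand 13 mm farther back than shut.
Start: joints at [1.041, 0.053, 1.613, -0, 1.476, -0.119], TCP at [0.25, 0.573, 0.231] pointing down, gripper open.
Joint ranges: [-3.01, 3.01], [-1.01, 2.22], [0.06, 2.58], [-1.02, 4.17], [0.09, 2.62], [-3.14, 3.14]. Speed limits (rad/s): [2.57, 2.57, 3.14, 3.14, 3.14, 3.14].

INTERFACE

Orientations are given as a rotation vector (axis times angle).
In Python, from station import monitor, imaging, ticket gives the robot as it stands.
- The arm moves only by the tool step_arm, never from a script. Its argument "targets" is one flat list of numbers, 4 for each row, row after row: the shift along the tool's x, y, z in m, then the turn about the tool's z in rad. In form: [tx, ty, tz, roll, tx, ty, tz, roll, ...]. A call has 1 to 12 rows; each row is the pose to reach, as a shift and turn from the pose measured when the call began, along the tool's axes at that moment; what a row does not reach only later rows make up. A row lasts 1/12 s, in which the tool goes at most 41.7 mm and 7.16 degrees, less where a joint would pass 70% of its speed; a pose out of reach is approached as far as the arm can. A call with a gripper value outside its range is refused whole. "grip" is the finger opening in m, from 0 to 0.0854, set as the call begins (left out, the last holds). The fingers move at their own pace and stop on an object; "force" is the grip in N (left out, the last holds). Time passes only in rows, so rows that repeat a pose let the fingers close. It gives the time, the measured TCP pose, the force and the opening at its end, in the units of the state.
- monitor.get_obs(): the state, without advancing time (a new reading comes with each control period).
- imaging.get_image(name): name is "scene" or "top" or "wrist"; returns a dict with "color" (420x560x3 uint8, red, green, blue), "depth" (420x560 float32, m along the optical axis (not along the pixel's ray), 0 where there is no reading), "fov_y" (degrees; the focal length in pixels is half the picture's height over the tangent of half this angle, whatever the lens; pixels are square), "cx", "cy" (the principal point, pixels), "R" (3x3) and "t" (3): a world point X has camera coordinates R X + t. Camera axes: x right, y down, z forward; pixel columns grow to the right and rows downward; lengths in m; the calibration is good to about 2 mm. A picture is of the moment at which its call begins.
- ticket.finish_job(): hands the job in, once; it reports no verdict.
Trained networks look in a picture, given as the dict that the camera call returned (one of the last four; its "shot" number tells which), for a name from the list of things; names that differ only in an ending like _2 or _b are one class to them, and where a whole thing is asked for, a point or a joint stands for the part that bears it (a point fixed in the world has none). Each returns a list of dicts, best first, with "score" (0 to 1); they miss things now and then, are a little off and sometimes report something else, mostly with a low value. They report only what shows in the picture. A call takes as long as a camera call.
- imaging.search_frame(name, picture): "uv" ([column, row] in pixels, amid what is visible of it).
- imaging.mark_of(name, picture): "uv" ([column, row] in pixels: a listed point, or the origin of a listed thing).
The state is a dict: "t": time; "q": joint angles; "dq": joint speeds; "effort": joint torques, N m; "tool_pos": TCP position; "tool_rot": TCP orientation; "contact_force": force on the tool from outside, world axes, zero at the start; "wrist_torque": the same for the moment, N m; "opening": finger opening in m.
Only numpy, scipy, OpenCV 4.12 (cv2) and the standard library are available. Lean on these libraries where they do the work, as an engineer would, in place of code of your own. Each camera call takes 0.05 s, during which the arm holds its last target.

TASK

Take the brush with the blue handle off the sloping brush rest and stand it in the rusty brown can, handle down and bristles up, so that it is left standing in the can. Leave the black-handled brush on the rest and do not shift the pale pot or tip the can over.

Things in the scene. Friction and masses are not known exactly. Their poses are not given: they have to be found in the camera images.
- blue_grip (a point): brush to stand: round, 199 mm long, 60 g, blue handle, grey ferrule, brown bristles; lies on the rest with bristles 30 degrees up, away from the robot, handle end low, towards the robot. Point on its centre line at the balance point, about 75 mm above the turntable, 115 mm from the handle end, 85 mm from the bristle tip, 16 to 20 mm thick here. y axis along it to the handle end, x level across it
- blue_foot (a point): middle of the end of the blue brush's handle (about 10 mm thick here), 115 mm along +y from blue_grip; same axes
- black_grip (a point): the same point of the black-handled brush (200 mm long, 20 to 24 mm thick, brownish bristles), which lies beside the blue one on the same rest, parallel, 90 mm from it centre to centre, and must stay there; which of the two places holds which brush changes
- rest: fixed wooden brush rest, origin in the middle of its underside below the brushes' mid-length, x axis away from the robot: base plate 164 x 184 x 8 mm, low stop 30 mm tall at the front for the handle ends, and 52 mm behind the origin a level round bar 8 mm thick at 83 mm height that carries the brushes. Between stop and bar the sides of each brush are free for at least 25 mm
- can_mouth (a point): centre of the open mouth of the rusty brown can, a straight round can with 100 mm outer and about 86 mm inner diameter, 120 mm tall, inner floor 116 mm below the mouth, loose on the turntable, 0.4 kg; z axis up. A brush stood in it comes to lean against the rim
- pot_mouth (a point): centre of the open mouth of the pale whitish pot streaked with grey-green crust, 104 mm across and 115 mm tall, with turquoise residue inside: not the one to use; can and pot may stand in each other's place

How it is judged:
At the end, for the whole second after the job is handed in: the blue brush stands in the rusty can, released: the end of its handle is inside the can, at least 85 mm below the mouth, and the brush leans no more than 40 degrees from upright, bristles up; the can stands upright on the turntable (within 8 degrees) (horizontal distance between blue_foot and can_mouth below 0.048 m and z of blue_foot in the frame of can_mouth below -0.085 m and angle between blue_grip's own y axis and vertical above 2.44 rad and angle between can_mouth's own z axis and vertical below 0.15 rad and height (world z) of can_mouth above 0.11 m); the robot touches nothing.
It fails at once if the black-handled brush is moved by more than 40 mm (distance of black_grip from where it was at the start of the episode above 0.04 m).
It fails at once if the pale pot is shifted by more than 40 mm (distance of pot_mouth from where it was at the start of the episode above 0.04 m).
It fails at once if the rusty can is tipped by more than 25 degrees (angle between can_mouth's own z axis and vertical above 0.44 rad).
It also fails if it takes over 32 s, if anything falls off the work surface, if the arm or the gripper's body presses on something with over 40 N, if the wrist force passes 120 N, or if a joint passes its speed limit or range.

## Working session

There is one attempt and no reset: what is moved stays moved. The work goes in short steps, Python scripts to look and compute and a tool call to move; the robot and the scene stay as the last step left them, time stands still between calls to the robot, and variables do not carry over. Pictures are saved under pics/ and viewed, and the job is handed in when it is done.

Besides the shell and the picture viewer there is one more tool, called after ">>>" in YAML: its name, and indented under it one key for each argument. step_arm: Moves the arm, as the interface text tells. Its arguments: {"type":"object","properties":{"targets":{"type":"array","items":{"type":"number"}},"grip":{"type":"number"},"force":{"type":"number"}},"required":["targets"]}

```bash
mkdir -p pics; cat > h.py <<'E'
import numpy as np, cv2
from station import monitor, imaging, ticket
from scipy.spatial.transform import Rotation as Rn
def save(im,n,marks=()):
    c=cv2.cvtColor(im["color"],cv2.COLOR_RGB2BGR).copy()
    for k,(u,v) in marks:
        cv2.circle(c,(int(u),int(v)),4,(255,0,255),1); cv2.putText(c,k,(int(u)+5,int(v)),0,.4,(255,0,255),1)
    cv2.imwrite(f"pics/{n}.png",c)
def px(im,u,v,d=None,z=None):
    f=im["color"].shape[0]/2/np.tan(np.radians(im["fov_y"])/2)
    r=np.array([(u-im["cx"])/f,(v-im["cy"])/f,1.]); R=np.array(im["R"]);t=np.array(im["t"])
    if z is not None:
        C=-R.T@t; w=R.T@r; return C+w*(z-C[2])/w[2]
    if d is None: 
        p=im["depth"][int(round(v))-1:int(round(v))+2,int(round(u))-1:int(round(u))+2]; p=p[p>0]
        if len(p)==0: return None
        d=np.median(p)
    return R.T@(r*d-t)
def proj(im,X):
    f=im["color"].shape[0]/2/np.tan(np.radians(im["fov_y"])/2)
    c=np.array(im["R"])@X+np.array(im["t"]); return c[0]/c[2]*f+im["cx"],c[1]/c[2]*f+im["cy"]
def tri(obs):
    A=[];b=[]
    C=[]
    M=np.zeros((3,3));v=np.zeros(3)
    for im,(u,w) in obs:
        R=np.array(im["R"]);c=-R.T@np.array(im["t"]);p=px(im,u,w,d=1.)-c;p/=np.linalg.norm(p)
        P=np.eye(3)-np.outer(p,p);M+=P;v+=P@c
    return np.linalg.solve(M,v)
E
python3 - <<'E'
from h import *
np.set_printoptions(precision=4,suppress=True)
ims={}
for cam in("scene","top"):
    im=imaging.get_image(cam);ims[cam]=im;m=[]
    for n in("blue_grip","blue_foot","black_grip","rest","can_mouth","pot_mouth"):
        r=imaging.mark_of(n,im)
        for k in r[:2]: print(cam,n,np.array(k["uv"]),round(k["score"],2),px(im,*k["uv"]))
        if r: m.append((n,r[0]["uv"])); ims[cam,n]=r[0]["uv"]
    save(im,cam+"0",m)
for n in("blue_grip","blue_foot","black_grip","rest","can_mouth","pot_mouth"):
    if ("scene",n) in ims and ("top",n) in ims: print(n,tri([(ims[c],ims[c,n]) for c in("scene","top")]))
print(monitor.get_obs())
E
```

```text
scene blue_grip [217.7 179.7] 0.8 [0.4413 0.2117 0.083 ]
scene blue_grip [353.8 276.7] 0.73 [ 0.5001 -0.2282  0.0471]
scene blue_foot [199.7 218.8] 0.8 [0.3513 0.1857 0.017 ]
scene black_grip [240.4 192.6] 0.95 [0.4948 0.1893 0.0094]
scene black_grip [312.  230.2] 0.71 [ 0.5273 -0.0598  0.0446]
scene rest [230.2 209.5] 0.87 [0.4358 0.1622 0.0076]
scene can_mouth [355.8 276.5] 0.95 [ 0.5021 -0.2323  0.0505]
scene can_mouth [244.3 191.8] 0.53 [0.4634 0.1279 0.0863]
scene pot_mouth [313.7 229.4] 0.85 [ 0.5303 -0.0627  0.048 ]
top blue_grip [158.2 216.2] 0.86 [0.4396 0.2147 0.0836]
top blue_foot [175.3 260.8] 0.71 [0.3494 0.1891 0.0251]
top blue_foot [378.  190.7] 0.64 [ 0.4871 -0.267   0.0424]
top black_grip [199.2 201.7] 0.97 [0.4673 0.1265 0.0868]
top rest [184.1 217.9] 0.89 [0.4485 0.1726 0.0071]
top can_mouth [379.3 191.1] 0.81 [ 0.4861 -0.2699  0.0423]
top pot_mouth [300.6 183.5] 0.9 [ 0.511  -0.095   0.0395]
blue_grip [0.4416 0.2149 0.0798]
blue_foot [0.3524 0.1911 0.0107]
black_grip [0.4607 0.1295 0.0871]
rest [ 0.4502  0.1781 -0.0166]
can_mouth [ 0.4692 -0.2552  0.1117]
pot_mouth [ 0.4959 -0.0922  0.105 ]
{'t': 0.7, 'q': array([ 1.041 ,  0.0526,  1.6128,  0.    ,  1.476 , -0.119 ]), 'dq': array([-0.0009, -0.0021, -0.0009, -0.0003, -0.0021, -0.0002]), 'effort': array([ -0.0007, -39.3573, -37.0366,  -0.0002,   0.0006,   0.    ]), 'tool_pos': array([0.2496, 0.573 , 0.2314]), 'tool_rot': array([-2.6277, -1.7217, -0.0002]), 'contact_force': array([-0.04  , -0.6637,  0.4841]), 'wrist_torque': array([ 0.0169,  0.0341, -0.026 ]), 'opening': 0.08559791302139909}
```

View pics/scene0.png

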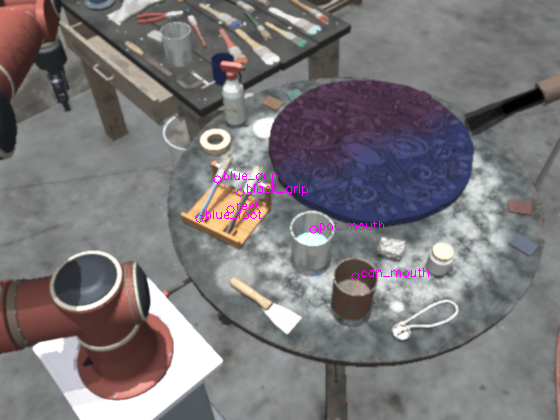

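View pics/top0.png

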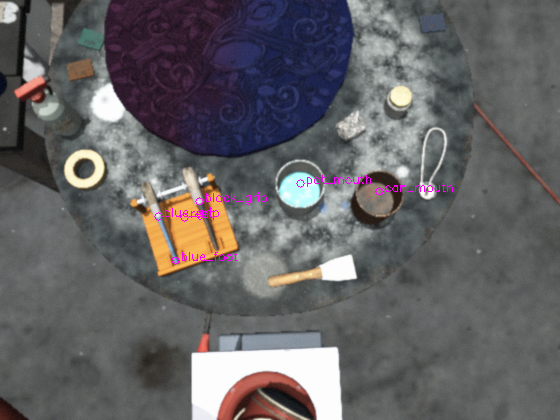

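The pictures show the blue brush at the left place on the rest (grip at about 218,180 in scene and 158,216 in top) and the black one to its right. The rusty can is on the right (about 356,276 in scene) and the pale pot is between them. The networks agree with the pictures. The tool always points down, so I'll grip the brush on the bristle side and pivot it upright against the rest's stop.

```bash
cat >> h.py <<'E'
def shift(target,yaw=None):
    """tool-axis shift to world target; yaw: wanted world azimuth of jaw axis"""
    o=monitor.get_obs();R=Rn.from_rotvec(o["tool_rot"]).as_matrix()
    s=R.T@(np.array(target)-o["tool_pos"]);roll=0
    if yaw is not None:
        j=np.arctan2(R[1,0],R[0,0]); d=yaw-j; d=(d+np.pi/2)%np.pi-np.pi/2
        roll=d*np.sign(R[2,2])
    print("tcp",o["tool_pos"],"jaw az",np.degrees(np.arctan2(R[1,0],R[0,0])),"q6",o["q"][5]); print("shift",np.round(s,4),"roll",round(roll,4))
E
python3 - <<'E'
from h import *
print(Rn.from_rotvec(monitor.get_obs()["tool_rot"]).as_matrix().round(3))
shift([0.40,0.20,0.30],np.radians(105))
im=imaging.get_image("wrist"); print(im["R"],im["t"], -np.array(im["R"]).T@im["t"]); save(im,"w0")
E
```

```text
[[ 0.399  0.917  0.   ]
 [ 0.917 -0.399  0.   ]
 [ 0.    -0.    -1.   ]]
tcp [0.24958893 0.57301577 0.2313788 ] jaw az 66.46448834084201 q6 -0.119027374514437
shift [-0.2819  0.2869 -0.0687] roll -0.6726
[[ 0.39873696  0.9170648  -0.00099489]
 [ 0.8711614  -0.37843892  0.3128287 ]
 [ 0.28650768 -0.12560307 -0.94980904]] [-0.62357802 -0.04195391  0.38033539] [0.17622322 0.60375576 0.37374999]
```

>>> step_arm:
  targets: [-0.028,0.029,-0.03,-0.1,-0.056,0.057,-0.069,-0.2,-0.084,0.086,-0.069,-0.3,-0.112,0.115,-0.069,-0.4,-0.14,0.143,-0.069,-0.5,-0.168,0.172,-0.069,-0.6,-0.197,0.201,-0.069,-0.673,-0.225,0.229,-0.069,-0.673,-0.254,0.258,-0.069,-0.673,-0.282,0.287,-0.069,-0.673,-0.282,0.287,-0.069,-0.673,-0.282,0.287,-0.069,-0.673]
  grip: 0.06

```text
t: 1.75
tool_pos: [0.4009, 0.1979, 0.3005]
tool_rot: [1.918, 2.488, 0.001]
contact_force: [0.3, 0.9, 0.2]
opening: 0.06
```

```bash
cat > look.py <<'E'
import sys
from h import *
np.set_printoptions(precision=4,suppress=True)
names=("blue_grip","blue_foot","black_grip","rest","can_mouth","pot_mouth")
im=imaging.get_image("wrist");t=imaging.get_image("top");s=imaging.get_image("scene");m=[]
for n in names:
    ob=[]
    for c,i in(("w",im),("t",t),("s",s)):
        r=imaging.mark_of(n,i)
        if r and r[0]["score"]>.6: ob.append((i,r[0]["uv"]));print(n,c,r[0]["uv"],round(r[0]["score"],2))
        if r and c=="w":m.append((n,r[0]["uv"]))
    if len(ob)>1:print("   all",tri(ob),*[tri([ob[a],ob[b]]) for a in range(len(ob)) for b in range(a)])
save(im,sys.argv[1],m)
np.savez(sys.argv[1]+".npz",**{k:im[k] for k in im})
print(monitor.get_obs()["t"],monitor.get_obs()["tool_pos"])
E
python3 look.py w1
```

```text
blue_grip w [283.6, 211.2] 0.78
blue_grip s [213.5, 182.2] 0.7
   all [0.4314 0.2126 0.0824] [0.4314 0.2126 0.0824]
blue_foot w [278.6, 128.6] 0.96
blue_foot t [174.5, 261.2] 0.64
blue_foot s [198.7, 220.8] 0.73
   all [0.3472 0.1865 0.0142] [0.3424 0.1809 0.0779] [0.3451 0.1819 0.0172] [ 0.3519  0.1956 -0.0011]
black_grip w [212.0, 217.4] 0.73
black_grip t [197.5, 206.0] 0.65
black_grip s [245.0, 192.3] 0.72
   all [0.4626 0.1289 0.0839] [0.4574 0.1297 0.0974] [0.4656 0.1285 0.0819] [0.462  0.129  0.0832]
rest w [253.2, 190.7] 0.67
rest t [182.6, 220.1] 0.7
rest s [231.7, 205.7] 0.65
   all [0.4428 0.1709 0.0092] [0.4356 0.1703 0.0322] [0.4417 0.1676 0.0113] [0.4474 0.1755 0.0017]
can_mouth t [379.3, 191.3] 0.63
can_mouth s [353.5, 277.4] 0.65
   all [ 0.4666 -0.254   0.111 ] [ 0.4666 -0.254   0.111 ]
pot_mouth t [300.4, 182.8] 0.67
2.8 [0.4001 0.1998 0.3003]
```

View pics/w1.png

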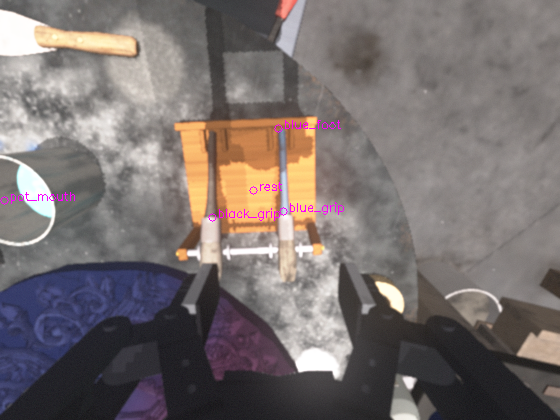

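The wrist view looks back toward the robot. The blue brush runs from its foot at (279,128) to its bristles at (290,278), crossing the bar at about row 250. The black brush is on the left. Next I'll fit the brush line with depth.

```bash
python3 - <<'E'
from h import *
np.set_printoptions(precision=4,suppress=True)
z=np.load("w1.npz");im={k:z[k] for k in z.files}
hsv=cv2.cvtColor(im["color"],cv2.COLOR_RGB2HSV)
for v in range(122,286,6):
    out=[]
    for u in range(264,306,1):
        p=px(im,u,v,d=im["depth"][v,u]); out.append((u,p))
    # height profile: brush = points much above the plane neighbours
    zz=np.array([p[2] for u,p in out]); k=zz.max()
    sel=[i for i in range(len(zz)) if zz[i]>k-0.012 and k>0.02]
    us=[out[i][0] for i in sel]
    P=np.array([out[i][1] for i in sel])
    if len(sel): print(v,us[0],us[-1],round(k,4),"mid",(P[0]+P[-1])/2,"w",np.linalg.norm((P[0]-P[-1])[:2]).round(4))
c=cv2.cvtColor(im["color"],cv2.COLOR_RGB2BGR)[100:300,160:340]
cv2.imwrite("pics/w1c.png",cv2.resize(c,None,fx=3,fy=3,interpolation=cv2.INTER_CUBIC)[:600])
shift([0.40,0.20,0.30],np.radians(105))
E
```

```text
122 264 305 0.0312 mid [0.3347 0.1869 0.0301] w 0.0525
128 268 293 0.0267 mid [0.3434 0.1839 0.0247] w 0.0326
134 268 293 0.028 mid [0.3507 0.1859 0.0252] w 0.0328
140 269 293 0.032 mid [0.3581 0.1886 0.0239] w 0.0317
146 271 292 0.0378 mid [0.3652 0.1911 0.026 ] w 0.0278
152 279 286 0.0427 mid [0.3714 0.1941 0.0349] w 0.0091
158 264 264 0.4429 mid [0.3234 0.1762 0.4429] w 0.0
164 280 286 0.0487 mid [0.3849 0.1982 0.0445] w 0.0077
170 280 287 0.0521 mid [0.392  0.2008 0.046 ] w 0.0091
176 280 287 0.0575 mid [0.3985 0.2024 0.0517] w 0.009
182 280 287 0.0616 mid [0.4051 0.2041 0.0562] w 0.0089
188 280 288 0.0653 mid [0.4126 0.2068 0.0559] w 0.0103
194 293 293 0.4429 mid [0.3234 0.1762 0.4429] w 0.0
200 281 288 0.0742 mid [0.4243 0.2104 0.0691] w 0.0088
206 265 265 0.4429 mid [0.3234 0.1762 0.4429] w 0.0
212 280 290 0.083 mid [0.4368 0.2143 0.0775] w 0.0124
218 278 293 0.0871 mid [0.4425 0.2164 0.0828] w 0.0185
224 278 293 0.091 mid [0.4488 0.218  0.0865] w 0.0184
230 278 293 0.0949 mid [0.4549 0.2195 0.0905] w 0.0183
236 296 296 0.4429 mid [0.3234 0.1762 0.4429] w 0.0
242 295 295 0.4429 mid [0.3234 0.1762 0.4429] w 0.0
248 278 295 0.1053 mid [0.4746 0.226  0.0978] w 0.0207
254 278 296 0.1097 mid [0.4809 0.2283 0.1006] w 0.022
260 278 296 0.1125 mid [0.4862 0.2296 0.1058] w 0.0217
266 278 296 0.1154 mid [0.4926 0.2313 0.1086] w 0.0217
272 275 275 0.4429 mid [0.3234 0.1762 0.4429] w 0.0
278 281 294 0.1181 mid [0.5045 0.235  0.1153] w 0.0155
284 294 294 0.4429 mid [0.3234 0.1762 0.4429] w 0.0
tcp [0.4001 0.1998 0.3003] jaw az 105.01663733398316 q6 -1.5364670231954933
shift [ 0.0002 -0.0001  0.0003] roll 0.0003
```

View pics/w1c.png

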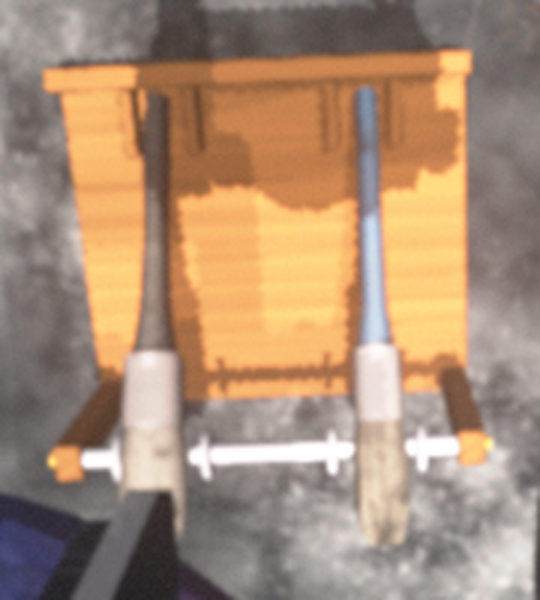

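```bash
python3 - <<'E'
from h import *
np.set_printoptions(precision=4,suppress=True)
z=np.load("w1.npz");im={k:z[k] for k in z.files}
for u in (230,250,265,276,297,305): 
    i=np.argmax([px(im,u,v,d=im["depth"][v,u])[2]*(im["depth"][v,u]>0.1) for v in range(240,262)])+240
    print(u,i,px(im,u,i,d=im["depth"][i,u]), px(im,u,251,z=.083))
shift([0.4555,0.2200,0.13],np.radians(107.5))
shift([0.4555,0.2200,0.075],np.radians(107.5))
E
```

```text
230 256 [0.5072 0.1613 0.0892] [0.5035 0.1596 0.083 ]
250 250 [0.493  0.1838 0.0885] [0.497  0.1842 0.083 ]
265 250 [0.4884 0.202  0.088 ] [0.4921 0.2027 0.083 ]
276 249 [0.4841 0.2152 0.0869] [0.4885 0.2163 0.083 ]
297 250 [0.4786 0.2411 0.087 ] [0.4817 0.2422 0.083 ]
305 249 [0.4748 0.2505 0.0868] [0.4791 0.2521 0.083 ]
tcp [0.4001 0.1998 0.3003] jaw az 105.01663733398316 q6 -1.5364670231954933
shift [0.0052 0.0587 0.1703] roll -0.0433
tcp [0.4001 0.1998 0.3003] jaw az 105.01663733398316 q6 -1.5364670231954933
shift [0.0052 0.0587 0.2253] roll -0.0433
```

>>> step_arm:
  targets: [0.003,0.031,0.03,-0.02,0.005,0.062,0.06,-0.043,0.005,0.062,0.09,-0.043,0.005,0.062,0.12,-0.043,0.005,0.062,0.15,-0.043,0.005,0.062,0.17,-0.043,0.005,0.062,0.17,-0.043]
  grip: 0.05

```text
t: 3.38
tool_pos: [0.4552, 0.2195, 0.1245]
tool_rot: [-1.855, -2.528, 0.013]
contact_force: [-0.2, -0.0, -0.8]
opening: 0.0502
```

```bash
python3 - <<'E'
from h import *
np.set_printoptions(precision=4,suppress=True)
im=imaging.get_image("wrist");save(im,"w2")
s=imaging.get_image("scene")
c=cv2.cvtColor(s["color"],cv2.COLOR_RGB2BGR)[120:270,150:300];cv2.imwrite("pics/s2.png",cv2.resize(c,None,fx=4,fy=4,interpolation=cv2.INTER_CUBIC))
G=np.array([.4585,.221,.088])
print(proj(im,G),proj(im,np.array([.3451,.1857,.018])))
for v in range(150,400,10):
    z=np.array([px(im,u,v,d=im["depth"][v,u])[2] if im["depth"][v,u]>0 else -1 for u in range(200,360)])
    P=[(u,px(im,u,v,d=im["depth"][v,u])) for u in range(200,360) if .02<z[u-200]<.125 and im["depth"][v,u]>.05]
    if P:
        k=max(p[2] for u,p in P);S=[(u,p) for u,p in P if p[2]>k-.009]; print(v,S[0][0],S[-1][0],round(k,4),(S[0][1]+S[-1][1])/2,np.linalg.norm(S[0][1]-S[-1][1]).round(4))
shift([0.4585,0.221,0.076],np.radians(107.5))
E
```

```text
(np.float64(281.14427511937237), np.float64(251.25856847346813)) (np.float64(281.4784802307645), np.float64(62.90554153282852))
150 275 288 0.0586 [0.4015 0.2034 0.0537] 0.0089
160 274 288 0.0626 [0.4078 0.205  0.0561] 0.0103
170 274 288 0.0665 [0.4139 0.2069 0.0589] 0.0097
180 274 289 0.071 [0.4195 0.209  0.0634] 0.0101
190 274 289 0.074 [0.4251 0.2108 0.0675] 0.0099
200 273 290 0.0783 [0.43   0.2123 0.0737] 0.011
210 271 291 0.0821 [0.4357 0.2137 0.0768] 0.0132
220 267 296 0.0859 [0.4411 0.2157 0.08  ] 0.0186
230 267 296 0.0888 [0.4461 0.2173 0.0842] 0.0184
240 266 296 0.0924 [0.4517 0.2187 0.0868] 0.0189
250 266 296 0.0953 [0.4566 0.2203 0.0905] 0.0188
260 266 296 0.0992 [0.4615 0.2218 0.094 ] 0.0186
270 266 296 0.1004 [0.4682 0.2239 0.0938] 0.0188
280 264 298 0.1036 [0.4733 0.2255 0.0968] 0.0212
290 263 299 0.1078 [0.4783 0.2271 0.0998] 0.0222
300 263 299 0.1104 [0.4831 0.2286 0.103 ] 0.0221
310 263 299 0.1124 [0.4884 0.2303 0.1052] 0.022
320 263 299 0.1152 [0.4928 0.2317 0.1087] 0.0218
330 264 297 0.1173 [0.4974 0.2328 0.1119] 0.0199
340 266 295 0.1185 [0.5028 0.2345 0.1138] 0.0174
350 270 290 0.1189 [0.5062 0.2353 0.1181] 0.0119
tcp [0.4585 0.2206 0.1301] jaw az 107.47352170018567 q6 -1.573755447754909
shift [0.0004 0.0002 0.0541] roll -0.0005
```

View pics/w2.png

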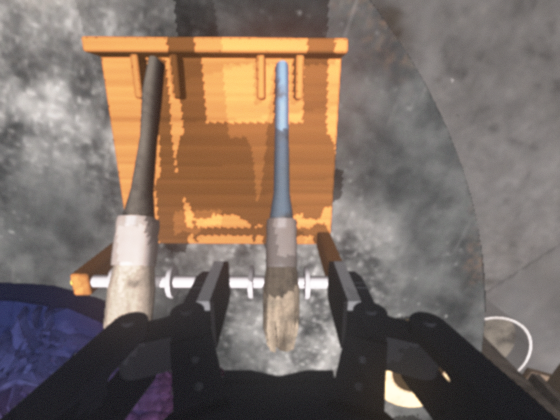

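View pics/s2.png

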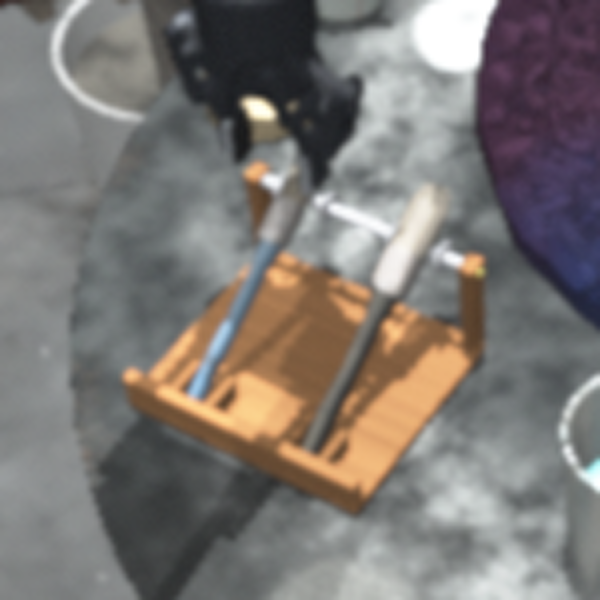

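The brush lies centred between the jaws in the wrist view (266 to 296 around column 281). The scene view shows guide ribs on both sides of the handle end. I'll go down and close lightly.

>>> step_arm:
  targets: [0,0,0.018,0,0,0,0.037,0,0,0,0.055,0,0,0,0.055,0,0,0,0.055,0]

```text
t: 3.9
tool_pos: [0.4592, 0.2208, 0.0766]
tool_rot: [1.858, 2.533, 0.0]
contact_force: [0.1, 0.3, -0.1]
opening: 0.0504
```

>>> step_arm:
  targets: [0,0,0,0,0,0,0,0,0,0,0,0,0,0,0,0,0,0,0,0,0,0,0,0]
  grip: 0.01
  force: 20

```text
t: 4.4
tool_pos: [0.4607, 0.2213, 0.0787]
tool_rot: [1.857, 2.531, 0.005]
contact_force: [-1.5, 0.4, 6.2]
opening: 0.019
```

>>> step_arm:
  targets: [0,-0.004,-0.004,0,0,-0.008,-0.01,0,0,-0.012,-0.015,0,0,-0.016,-0.019,0,0,-0.02,-0.024,0,0,-0.024,-0.028,0,0,-0.024,-0.028,0]

```text
t: 4.98
tool_pos: [0.4384, 0.2144, 0.1086]
tool_rot: [1.855, 2.53, 0.01]
contact_force: [3.6, 2.5, 1.9]
opening: 0.0194
```

```bash
cat > sc.py <<'E'
import sys
from h import *
n=sys.argv[1];r=[int(a) for a in sys.argv[2:6]]
s=imaging.get_image("scene");c=cv2.cvtColor(s["color"],cv2.COLOR_RGB2BGR)[r[0]:r[1],r[2]:r[3]]
im=imaging.get_image("wrist");w=cv2.cvtColor(im["color"],cv2.COLOR_RGB2BGR)
c=cv2.resize(c,(400,int(400*c.shape[0]/c.shape[1])),interpolation=cv2.INTER_CUBIC);w=cv2.resize(w,(400,300))
cv2.imwrite(f"pics/{n}.png",np.vstack([c,w])[:600])
print(monitor.get_obs()["t"],monitor.get_obs()["tool_pos"])
E
python3 sc.py a1 130 242 150 300
```

```text
5.0833 [0.43838251 0.21425619 0.10760183]
```

View pics/a1.png

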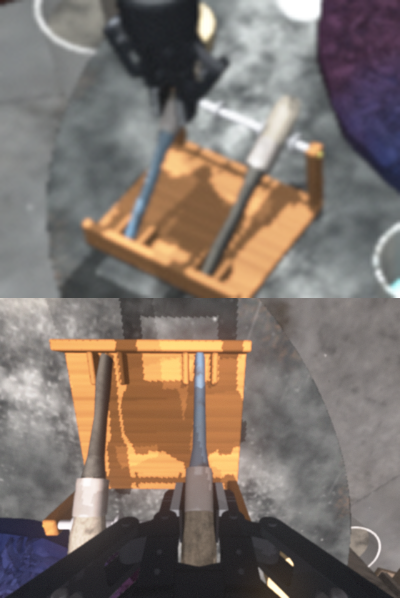

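The foot is still at the stop (wrist view about 200,352 in the half-size picture), a horizontal push of about 4 N shows, and the brush is pivoting. I'll continue the arc.

>>> step_arm:
  targets: [0,-0.005,-0.004,0,0,-0.009,-0.008,0,0,-0.013,-0.012,0,0,-0.018,-0.016,0,0,-0.023,-0.02,0,0,-0.028,-0.023,0,0,-0.034,-0.026,0,0,-0.034,-0.026,0]

```text
t: 5.75
tool_pos: [0.4048, 0.2037, 0.1337]
tool_rot: [1.856, 2.53, 0.008]
contact_force: [2.3, -0.1, 1.5]
opening: 0.0189
```

```bash
python3 sc.py a2 130 242 150 300
python3 - <<'E'
from h import *
np.set_printoptions(precision=4,suppress=True)
im=imaging.get_image("wrist");z=im["depth"]
hsv=cv2.cvtColor(im["color"],cv2.COLOR_RGB2HSV)
for v in range(60,400,12):
    S=[]
    for u in range(230,330):
        if z[v,u]>.05:
            h,s,_=hsv[v,u]
            if 95<h<125 and s>60: S.append((u,px(im,u,v,d=z[v,u])))
    if len(S)>3: k=S[len(S)//2]; print(v,len(S),k[0],k[1])
E
```

```text
5.85 [0.40518322 0.20377008 0.13318413]
```

View pics/a2.png

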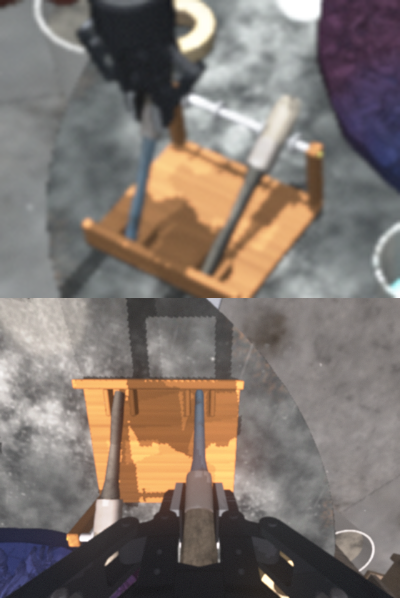

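```bash
python3 - <<'E'
from h import *
np.set_printoptions(precision=4,suppress=True)
im=imaging.get_image("wrist");z=im["depth"]
for v in range(126,300,8):
    P=[(u,px(im,u,v,d=z[v,u])) for u in range(240,320) if z[v,u]>.05]
    k=max(p[2] for u,p in P if p[2]<.4); S=[(u,p) for u,p in P if k-.01<p[2]<.4]
    print(v,S[0][0],S[-1][0],(S[0][1]+S[-1][1])/2)
print(monitor.get_obs()["contact_force"])
E
```

```text
126 240 319 [0.3396 0.1826 0.0295]
134 259 301 [0.3455 0.1848 0.0244]
142 273 284 [0.3507 0.1852 0.0356]
150 273 284 [0.3552 0.1866 0.0458]
158 273 285 [0.3598 0.1885 0.0518]
166 273 285 [0.3639 0.1898 0.0603]
174 272 285 [0.3687 0.1909 0.0637]
182 272 285 [0.3723 0.192  0.072 ]
190 272 286 [0.3758 0.1935 0.0788]
198 272 286 [0.3789 0.1945 0.0864]
206 271 286 [0.3822 0.1952 0.0926]
214 271 286 [0.3849 0.1961 0.0996]
222 270 287 [0.3885 0.1972 0.1031]
230 269 288 [0.3902 0.1978 0.1115]
238 267 290 [0.393  0.1987 0.1161]
246 262 295 [0.3946 0.1992 0.1231]
254 261 296 [0.3968 0.1999 0.128 ]
262 245 312 [0.3946 0.1992 0.1413]
270 240 319 [0.398  0.2007 0.1424]
278 240 319 [0.3979 0.2007 0.1501]
286 240 319 [0.3965 0.2007 0.159 ]
294 240 319 [0.3944 0.1995 0.1687]
[ 1.0956  0.2962 -0.1345]
```

The brush now stands at about 61° in the jaws. I'll grip a bit harder, lift, and carry it toward the can.

>>> step_arm:
  targets: [0,0,-0.02,0,0,0,-0.05,0,0,0,-0.085,0,0,0,-0.12,0,0,0,-0.15,0,0,0,-0.16,0,0,0,-0.16,0]
  force: 40

```text
t: 6.53
tool_pos: [0.4054, 0.2039, 0.2956]
tool_rot: [1.855, 2.529, 0.011]
contact_force: [-0.2, -0.6, -1.1]
opening: 0.0184
```

```bash
python3 sc.py a3 90 240 120 320; python3 -c "
from h import *
shift([.4995,-.2445,.293],np.radians(107.5));print(monitor.get_obs()['contact_force'])"
```

```text
6.6333 [0.40384063 0.20335764 0.29089621]
tcp [0.40384063 0.20335764 0.29089621] jaw az 107.47897183168948 q6 -1.5741976717503532
shift [-0.4559 -0.0433 -0.0022] roll -0.0004
[ 0.32472712  0.09473825 -1.96418234]
```

View pics/a3.png

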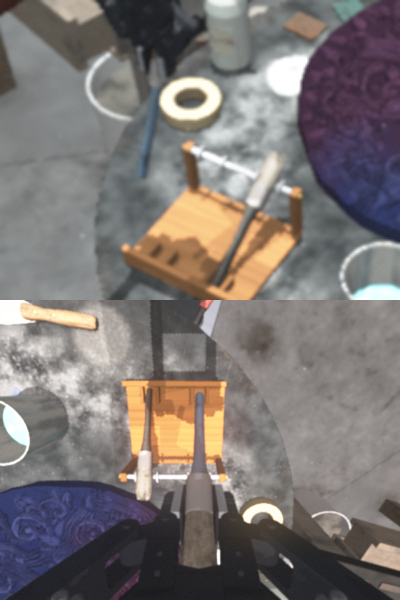

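The blue brush is held and clear of the rest, and the black one is unmoved. Now I'll carry it across.

>>> step_arm:
  targets: [-0.02,-0.003,0,0,-0.055,-0.006,0,0,-0.095,-0.01,0,0,-0.135,-0.014,0,0,-0.175,-0.018,0,0,-0.215,-0.022,0,0,-0.255,-0.026,0,0,-0.295,-0.03,0,0,-0.335,-0.034,0,0,-0.36,-0.05,0,0,-0.375,-0.06,0,0,-0.38,-0.06,0,0]

```text
t: 7.63
tool_pos: [0.4586, -0.1791, 0.2866]
tool_rot: [-1.86, -2.524, 0.001]
contact_force: [0.5, 0.3, -0.7]
opening: 0.0187
```

```bash
python3 look.py w4; python3 sc.py a4 130 340 200 480; python3 - <<'E'
from h import *
np.set_printoptions(precision=4,suppress=True)
# rim circle from depth: points z .112-.13 near can
for cam in("top","scene","wrist"):
    im=imaging.get_image(cam);z=im["depth"];H,W=z.shape
    f=H/2/np.tan(np.radians(im["fov_y"])/2)
    u,v=np.meshgrid(np.arange(W),np.arange(H))
    C=np.stack([(u-im["cx"])/f*z,(v-im["cy"])/f*z,z],-1)-np.array(im["t"])
    X=C@np.array(im["R"])
    m=(z>0.05)&(X[...,2]>.108)&(X[...,2]<.13)&(np.hypot(X[...,0]-.468,X[...,1]+.2545)<.07)
    p=X[m]
    print(cam,len(p))
    if len(p)>20:
        for _ in range(5):
            A=np.c_[2*p[:,:2],np.ones(len(p))];s=np.linalg.lstsq(A,(p[:,:2]**2).sum(1),rcond=None)[0];r=np.sqrt(s[2]+s[0]**2+s[1]**2)
            e=abs(np.hypot(*(p[:,:2]-s[:2]).T)-r);p=p[e<max(.004,np.percentile(e,80))]
        print(s[:2],r,len(p),p[:,2].max())
E
```

```text
blue_grip w [276.1, 244.1] 0.77
blue_foot w [281.3, 131.5] 0.8
blue_foot s [316.5, 264.5] 0.96
   all [ 0.3966 -0.1976  0.1693] [ 0.3966 -0.1976  0.1693]
black_grip w [507.7, 263.7] 0.75
black_grip t [194.1, 200.6] 0.79
black_grip s [245.7, 192.4] 0.81
   all [0.4748 0.14   0.065 ] [0.4744 0.1409 0.064 ] [0.4717 0.1332 0.0726] [0.476  0.1405 0.0639]
rest w [507.0, 230.6] 0.76
rest t [184.9, 220.2] 0.64
rest s [230.8, 208.4] 0.82
   all [ 0.443   0.1714 -0.0003] [0.4427 0.1717 0.0007] [0.4399 0.1649 0.0073] [ 0.4453  0.1728 -0.0046]
can_mouth w [208.3, 175.3] 0.78
can_mouth t [380.2, 192.7] 0.68
can_mouth s [353.7, 275.7] 0.9
   all [ 0.4623 -0.2539  0.1208] [ 0.4605 -0.2524  0.1306] [ 0.4615 -0.2532  0.12  ] [ 0.4628 -0.2544  0.1213]
pot_mouth w [346.1, 243.4] 0.89
pot_mouth t [300.0, 183.0] 0.84
pot_mouth s [311.5, 230.8] 0.83
   all [ 0.4953 -0.0888  0.1013] [ 0.4936 -0.0898  0.1111] [ 0.5033 -0.0797  0.0821] [ 0.4955 -0.0897  0.0991]
8.6833 [ 0.4607 -0.1772  0.2908]
8.7833 [ 0.46071361 -0.17716891  0.29075538]
top 86
[ 0.4654 -0.254 ] 0.04785209868868657 86 0.12437085765755154
scene 349
[ 0.4636 -0.2551] 0.048091711554568206 347 0.12399711875617431
wrist 1309
[ 0.4637 -0.2554] 0.04796432085554999 1309 0.12128675298541222
```

View pics/a4.png

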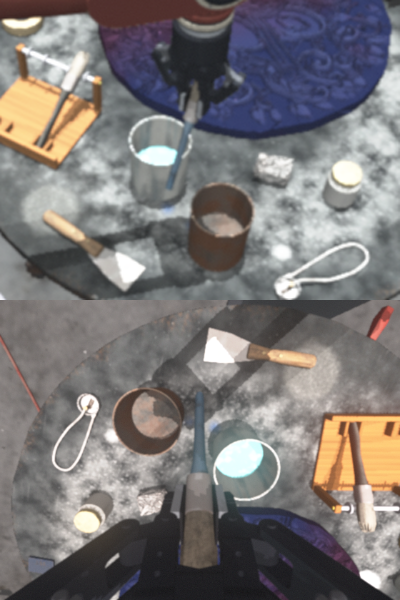

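View pics/w4.png

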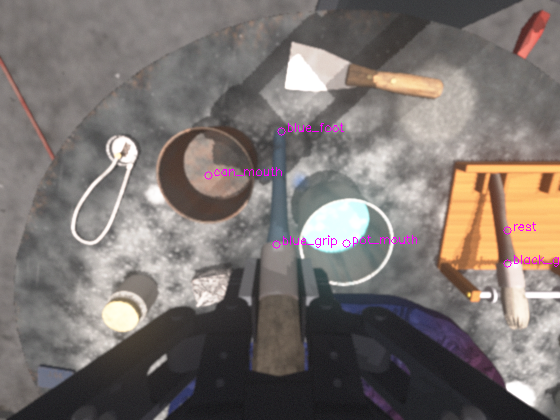

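The brush hangs with its foot beside the can: in the wrist view the foot is at (281,131) and the can mouth is around (205,172). The rim fits put the can centre at (0.464, -0.255) and the rim height at about 0.12. I'll move the foot over the mouth.

>>> step_arm:
  targets: [-0.02,0.005,0,0,-0.045,0.01,0,0,-0.065,0.016,0,0,-0.075,0.019,0,0,-0.075,0.019,0,0,-0.075,0.019,0.02,0,-0.075,0.019,0.03,0,-0.075,0.019,0.03,0,-0.075,0.019,0.03,0]

```text
t: 9.68
tool_pos: [0.5007, -0.242, 0.2598]
tool_rot: [-1.857, -2.532, -0.002]
contact_force: [0.8, -0.1, -0.1]
opening: 0.0186
```

```bash
python3 look.py w5 | grep -A4 -E "foot|can_m|^[0-9]"; python3 sc.py a5 150 330 240 480
```

```text
blue_foot w [279.6, 133.9] 0.84
black_grip t [197.5, 204.5] 0.77
black_grip s [245.5, 191.4] 0.71
   all [0.4644 0.129  0.085 ] [0.4644 0.129  0.085 ]
rest t [183.7, 218.8] 0.82
--
can_mouth w [277.0, 158.7] 0.76
pot_mouth t [299.9, 186.1] 0.63
pot_mouth s [309.0, 226.9] 0.77
   all [ 0.4847 -0.0888  0.122 ] [ 0.4847 -0.0888  0.122 ]
10.7333 [ 0.5014 -0.243   0.2608]
10.8333 [ 0.5014246  -0.24295691  0.26077167]
```

View pics/a5.png

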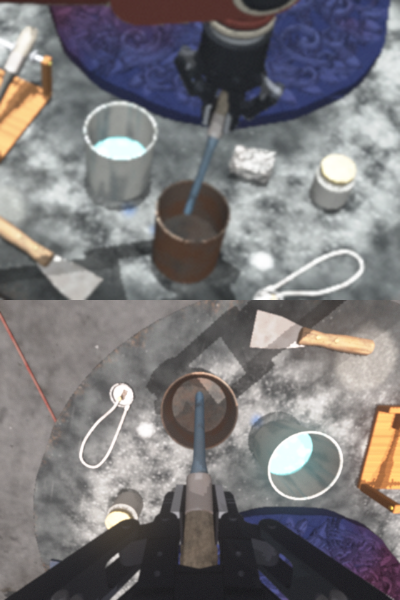

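View pics/w5.png

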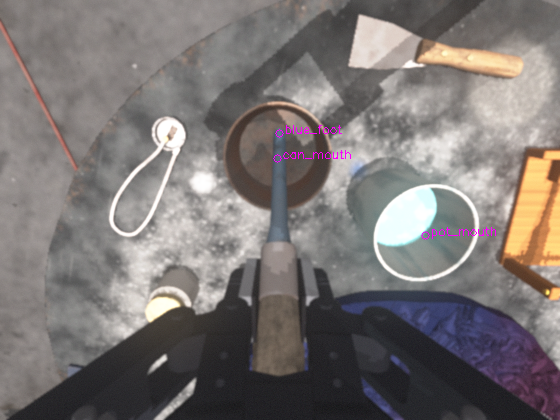

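The foot is seen inside the mouth ring, at (280,134) with the mouth centre at (277,159). Going down.

>>> step_arm:
  targets: [0,-0.002,0.015,0,0,-0.003,0.03,0,0,-0.003,0.045,0,0,-0.003,0.06,0,0,-0.003,0.075,0,0,-0.003,0.09,0,0,-0.003,0.1,0,0,-0.003,0.107,0,0,-0.003,0.112,0,0,-0.003,0.112,0]

```text
t: 11.67
tool_pos: [0.4984, -0.2436, 0.1479]
tool_rot: [-1.858, -2.533, -0.002]
contact_force: [0.3, 0.2, -1.5]
opening: 0.0184
```

```bash
python3 sc.py a6 150 330 240 480; python3 -c "
from h import *
print(monitor.get_obs()['contact_force'])"
```

```text
11.7667 [ 0.49906512 -0.24401988  0.14940387]
[ 0.12479905  0.50608803 -0.2155153 ]
```

View pics/a6.png

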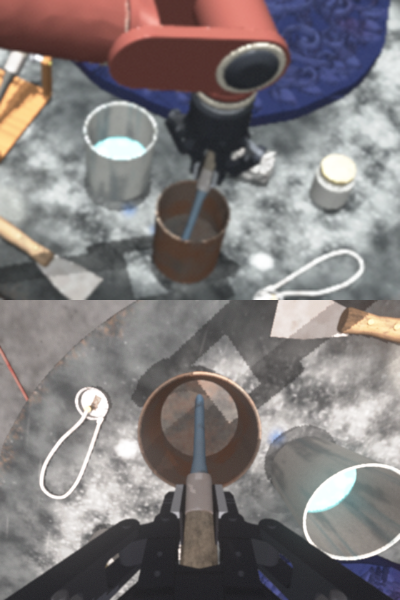

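There is no contact yet, and the handle is well inside the can. I'll go 12 mm lower and then release.

>>> step_arm:
  targets: [0,0,0.004,0,0,0,0.008,0,0,0,0.012,0,0,0,0.012,0]

```text
t: 12.1
tool_pos: [0.4986, -0.2437, 0.1364]
tool_rot: [1.858, 2.533, 0.002]
contact_force: [-0.2, 1.3, -1.2]
opening: 0.0185
```

>>> step_arm:
  targets: [0,0,0,0,0,0,0,0,0,0,0,0,0,0,0,0,0,0,0,0,0,0,0,0]
  grip: 0.05

```text
t: 12.6
tool_pos: [0.4987, -0.2438, 0.1366]
tool_rot: [1.858, 2.533, 0.002]
contact_force: [0.4, -0.5, -0.4]
opening: 0.0501
```

```bash
python3 sc.py a7 150 330 240 480; python3 -c "
from h import *
print(monitor.get_obs()['contact_force'])"
```

```text
12.7 [ 0.49866592 -0.24374299  0.13651204]
[-0.0581089  -0.76014875 -0.09475844]
```

View pics/a7.png

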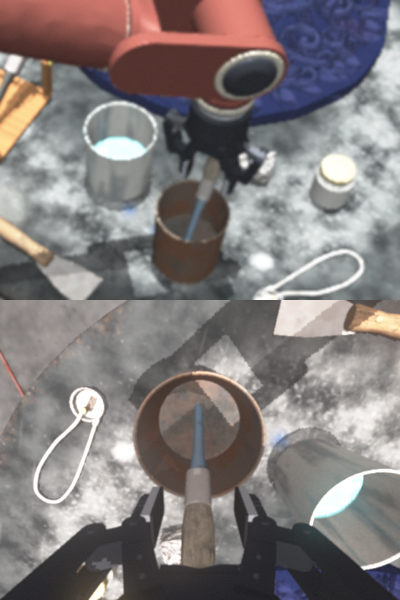

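The brush is free between the fingers and leans on the far rim. Retracting straight up.

>>> step_arm:
  targets: [0,0,-0.015,0,0,0,-0.035,0,0,0,-0.06,0,0,0,-0.09,0,0,0,-0.12,0,0,0,-0.15,0,0,0,-0.17,0,0,0,-0.17,0,0,0,-0.17,0]

```text
t: 13.45
tool_pos: [0.499, -0.2442, 0.3081]
tool_rot: [1.856, 2.53, 0.002]
contact_force: [0.3, 0.3, -0.0]
opening: 0.05
```

```bash
python3 look.py w8; python3 sc.py a8 150 330 240 480; python3 - <<'E'
from h import *
np.set_printoptions(precision=4,suppress=True)
z=np.load("w8.npz");im={k:z[k] for k in z.files};d=im["depth"]
H,W=d.shape;f=H/2/np.tan(np.radians(im["fov_y"])/2);u,v=np.meshgrid(np.arange(W),np.arange(H))
X=(np.stack([(u-im["cx"])/f*d,(v-im["cy"])/f*d,d],-1)-im["t"])@im["R"]
m=(d>.05)&(X[...,2]>.127)&(X[...,2]<.22)&(np.hypot(X[...,0]-.464,X[...,1]+.255)<.1);p=X[m]
print(len(p),p[:,2].max(),p.mean(0)); e,V=np.linalg.eigh(np.cov(p.T));print(V[:,2],"lean",np.degrees(np.arccos(abs(V[2,2]))))
m=(d>.05)&(X[...,2]>.112)&(X[...,2]<.122)&(np.hypot(X[...,0]-.464,X[...,1]+.255)<.08);p=X[m];A=np.c_[2*p[:,:2],np.ones(len(p))];print("can",np.linalg.lstsq(A,(p[:,:2]**2).sum(1),rcond=None)[0][:2])
print(monitor.get_obs()["contact_force"])
E
```

```text
blue_grip w [275.1, 178.8] 0.87
blue_grip s [359.7, 267.7] 0.67
   all [ 0.489  -0.2503  0.1206] [ 0.489  -0.2503  0.1206]
blue_foot w [278.0, 122.7] 0.7
black_grip t [198.3, 203.6] 0.78
black_grip s [243.7, 194.2] 0.84
   all [0.4647 0.1309 0.0741] [0.4647 0.1309 0.0741]
rest w [550.1, 215.6] 0.81
rest t [184.9, 219.8] 0.75
rest s [232.2, 208.1] 0.69
   all [0.4452 0.1702 0.0008] [0.4444 0.1716 0.0012] [0.4429 0.1623 0.0091] [ 0.4478  0.1722 -0.0054]
can_mouth w [281.6, 152.1] 0.67
can_mouth s [355.3, 277.0] 0.68
   all [ 0.463  -0.2554  0.1161] [ 0.463  -0.2554  0.1161]
pot_mouth t [301.3, 182.1] 0.75
pot_mouth s [309.6, 231.3] 0.71
   all [ 0.4931 -0.0906  0.1023] [ 0.4931 -0.0906  0.1023]
14.5 [ 0.4985 -0.2439  0.3066]
14.6 [ 0.49848189 -0.24386259  0.30656839]
1114 0.18082453153078842 [ 0.513  -0.2414  0.1581]
[-0.5682 -0.1807 -0.8028] lean 36.60004045286299
can [ 0.4621 -0.2564]
[ 0.1179 -0.1845 -0.4314]
```

View pics/a8.png

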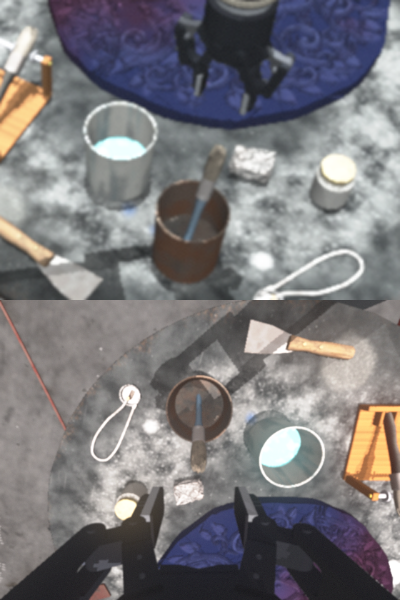

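```bash
python3 - <<'E'
from h import *
np.set_printoptions(precision=4,suppress=True)
z=np.load("w8.npz");im={k:z[k] for k in z.files};d=im["depth"]
for v in range(108,250,6):
    P=[(u,px(im,u,v,d=d[v,u])) for u in range(258,298) if d[v,u]>.05]
    k=max(p[2] for u,p in P); S=[(u,p) for u,p in P if p[2]>k-.012]
    print(v,S[0][0],S[-1][0],round(k,4),(S[0][1]+S[-1][1])/2)
print(px(im,278,122.7,z=.008))
c=cv2.cvtColor(im["color"],cv2.COLOR_RGB2BGR)[90:250,190:370];cv2.imwrite("pics/w8c.png",cv2.resize(c,None,fx=3,fy=3,interpolation=cv2.INTER_CUBIC))
E
```

```text
108 262 297 0.1208 [ 0.4203 -0.2699  0.1188]
114 258 259 0.0952 [ 0.4332 -0.2902  0.0903]
120 258 297 0.0438 [ 0.4344 -0.268   0.0414]
126 258 297 0.0435 [ 0.4414 -0.2658  0.041 ]
132 258 297 0.0452 [ 0.4484 -0.2636  0.0414]
138 258 296 0.0538 [ 0.4557 -0.262   0.0427]
144 276 282 0.0632 [ 0.4605 -0.2577  0.0594]
150 276 282 0.0738 [ 0.4662 -0.2559  0.0701]
156 275 282 0.0859 [ 0.4721 -0.2547  0.0787]
162 275 283 0.0957 [ 0.4774 -0.2523  0.0879]
168 275 283 0.1067 [ 0.482  -0.2508  0.0999]
174 273 284 0.1162 [ 0.4873 -0.2498  0.1079]
180 270 287 0.1241 [ 0.4917 -0.2484  0.1181]
186 270 287 0.1338 [ 0.4959 -0.247   0.1277]
192 270 287 0.1403 [ 0.5003 -0.2456  0.1352]
198 270 288 0.1475 [ 0.5059 -0.2432  0.1368]
204 269 288 0.1554 [ 0.5096 -0.2427  0.1464]
210 268 289 0.1611 [ 0.514  -0.2413  0.1521]
216 268 289 0.1677 [ 0.5175 -0.2401  0.1601]
222 268 289 0.1736 [ 0.5215 -0.2388  0.166 ]
228 268 289 0.1771 [ 0.5263 -0.2373  0.1692]
234 270 287 0.1802 [ 0.53   -0.2361  0.1748]
240 276 284 0.1785 [ 0.5355 -0.2329  0.175 ]
246 258 297 -0.0002 [ 0.6191 -0.2102 -0.0011]
[ 0.4386 -0.2662  0.008 ]
```

View pics/w8c.png

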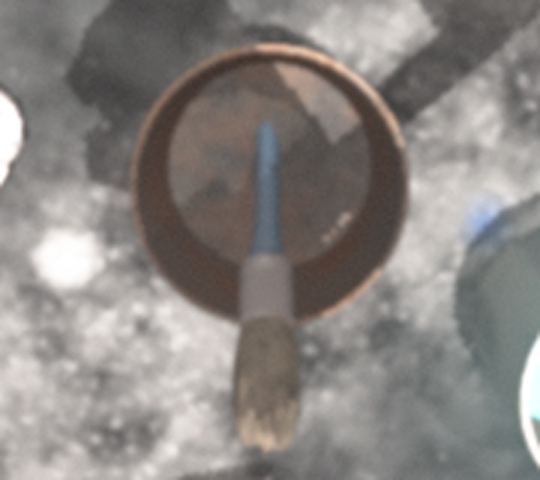

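The handle line fit gives a lean of about 31°, with the foot at the can floor (z ≈ 0.006) and 27 mm from the can axis. The can, pot and black brush are where they were, so I'm handing in.

```bash
python3 -c "
from h import *
print(ticket.finish_job(), monitor.get_obs()['t'])"
```

```text
the job is handed in; nothing more can be done
the job is handed in; nothing more can be done
```

The blue brush is standing in the rusty can, handle down and bristles up, and the job is handed in at about 14.6 s. No verdict was reported.

**What I did:** I gripped the brush lightly on its ferrule, on the bristle side of its balance point. I then pivoted it from 30° to about 61° above level by pushing the handle end against the rest's stop. After that I carried it over the can, lowered it in, released it and drew the gripper straight up.

**Last checks:**

| Check | Measured | Limit |
|---|---|---|
| Brush lean from upright (handle line fit) | about 31° | 40° |
| Handle end height | about 0.006 m, about 0.11 m below the mouth | at least 0.085 m below |
| Handle end from can axis | about 27 mm | 48 mm |

- **Other things:** The can is upright. The can, pot and black brush are each within measurement noise of where they started.
- **Robot:** It touches nothing, with the tool at 0.31 m and no contact force.

**Readings that disagreed:**
- A rough fit to the bristle surface alone gave a lean of 36.6°, still under the limit.
- Depth readings near the can floor were noisy, at about 0.04 m. I took the handle end's depth by extending the fitted handle line down from the bristle tip, not from those readings.

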